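Load a block under the spring flap of a length-check nest

TASK

Load the aluminium block into the length-check nest without picking it up: with one fingertip press the yellow thumb bar down to hold the spring-closed blue flap open, and while holding it, push the block along its lane with the other fingertip, under the flap, until it sits fully home against the end stop. Then let go so that the flap springs down onto the block, and leave clear; do not disturb the other things on the bench.

Things in the scene. Friction and masses are not known exactly. Their poses are not given: they have to be found in the camera images.
- nest: Fixed dark steel base plate 280 x 150 x 12 mm (x -190 to 90, y -53 to 97). x runs along the lane, the way the block is pushed; y left, z up. Origin on the table under the lane's centre line, at the flap's front edge. Lane floor at z = 12; lane 48 wide (y -24 to 24) between rails 10 high, x -185 to 75. A dial gauge stands behind the stop (x 72 to 90, y -57 to -13, 140 high).
- stop_face (a point): Middle of the end stop's face towards the robot, at nest x = 58, y = 0, z = 26 mm. The stop is a steel block 58 mm wide, its top 40 mm above the table. The block is home when its front face meets it.
- flap: One rigid flap on a pin along the nest's x axis, at nest y = 40, z = 32 mm. Origin on the pin at nest x = 0; axes as the nest's when shut. Yellow thumb bar left of the pin, blue cover 80 x 61 mm right of it (nest x 0 to 80; top at z = 55 shut, up to 85 open). Pressing the bar down tilts the cover up about the flap's -x axis: 0 shut, 0.56 rad at its stop; a spring shuts it.
- bar_front (a point): Point on the thumb bar's top, midway across it (32 mm from the pin), 30 mm from the end nearest the robot (nest x = -150). The bar, 4 mm thick, spans nest x -180 to 80 and reaches 45 mm from the pin, 15 degrees upward when shut. Midway its top is at z = 43 mm shut, 33 at 0.3 rad, 25 at the stop; pressing takes 3 N at first, 6 to 8 N at the end.
- lip_foot (a point): Underside of the black foot of the flap's orange lip, which hangs from the cover's front edge (nest x 0 to 6, y +4 to -20 mm). Shut, it is 34 mm above the table and bars the way; the 44 mm high block passes beneath from about 0.27 rad on. Released on the loaded block it rests on its top, the flap at about 0.25 rad.
- block: Loose aluminium block 100 (x, along the lane) x 44 x 32 mm high, about 0.4 kg, standing in the lane in front of the flap. Origin at the middle of its underside (rear face 50 mm behind it, top 44 mm above the table). Home, its origin is at nest x = 8 mm, its rear 42 mm still in front of the flap. At least 20 mm of lane is free behind it, and the bar runs beside it throughout.
- ring_gauge: Bystander: steel ring 52 mm across, 16 mm high; origin under its centre.
- plug_gauge: Bystander: upright steel plug gauge about 60 mm high; origin under its centre.
- screw_jack: Bystander: brass screw jack 48 mm across, 56 mm high; origin under its centre.
- parallel: Bystander: steel bar 120 x 14 x 26 mm; origin under its centre.
- marking_jar: Bystander: jar with blue cap 52 mm across, 65 mm high; origin under its centre.
- brush: Bystander: bench brush lying flat.
- screwdriver: Bystander: screwdriver lying flat.
Not all that is in view belongs to the job. Of the things shaped like the block, the aluminium one is meant.

How it is judged:
On the way, in this order (a step that is already met when the one before it is completed fails the run):
1. a finger holds the flap open while the block is still in front of it (angle between flap's own z axis and vertical above 0.27 rad and contact force between the fingers and flap above 0.5 N and x of block in the frame of nest below -0.045 m), for 0.1 s.
2. with the flap held open by one finger the other pushes the block in under it (angle between flap's own z axis and vertical above 0.27 rad and contact force between the fingers and flap above 0.5 N and contact force between the fingers and block above 0.2 N and x of block in the frame of nest above -0.043 m), for 0.1 s.
3. the block is home against the end stop with the flap still held open (angle between flap's own z axis and vertical above 0.2 rad and contact force between the fingers and flap above 0.5 N and x of block in the frame of nest above 0.005 m), for 0.05 s.
At the end, for the whole second after the job is handed in: The block lies flat in the lane within 3 mm of the end stop, at rest, and the released flap rests on its top by its spring (flap tilted 0.15 to 0.35 rad) (x of block in the frame of nest above 0.005 m and height (world z) of block below 0.016 m and angle between block's own z axis and vertical below 0.05 rad and linear speed of block below 0.01 m/s and contact force between flap and block above 0.5 N and angle between flap's own z axis and vertical between 0.15 and 0.35 rad and angular speed of flap below 0.05 rad/s); the robot touches nothing.
It fails at once if the block is lifted or tipped (height (world z) of block above 0.022 m or angle between block's own z axis and vertical above 0.2 rad).
It fails at once if the flap is pressed with more than 40 N (contact force between the fingers and flap above 40 N).
It fails at once if a bystander is moved by more than 20 mm (distance of any of ring_gauge, plug_gauge, screw_jack, parallel, marking_jar, brush, screwdriver from where it was at the start of the episode above 0.02 m).
It also fails if it takes over 45 s, if anything falls off the work surface, if the arm or the gripper's body presses on something with over 40 N, if the wrist force passes 120 N, or if a joint passes its speed limit or range.

ROBOT

A 6-joint arm with a two-finger parallel gripper is mounted at the origin on the work surface. World frame = base frame: x ahead of the robot, y to its left, z up, the work surface at z = 0. Lengths are in m, angles in rad, forces in N, time in s.
With the tool pointing down it reaches from about 0.35 to 0.95 m from the base axis. Payload 17.4 kg.
Tool frame: the origin (TCP) lies midway between the tips of the shut fingers; the grasp point (between the pads) lies 19 mm behind it (r.hold_point_z is the distance from the TCP to the grasp point, in m); z points along the fingers, y is the line along which they close (so a half turn about z gives the same grasp; the last joint's range is limited). The gripper opens to 93 mm and grips with 3 to 60 N. Pads are 15 mm wide; open, the fingers measure 128 mm over their backs; the gripper's body (75 mm by 188 mm) begins 65 mm behind the grasp point.
Start: joints at [1.085, 0.116, 1.442, -0, 1.584, -0.038], TCP at [0.292, 0.608, 0.219] pointing down, gripper open.
Joint ranges: [-2.83, 2.83], [-0.83, 2.19], [0.07, 2.5], [-1.14, 4.28], [0.01, 3], [-2.97, 2.97]. Speed limits (rad/s): [1.89, 1.89, 2.22, 3.14, 3.14, 3.14].

INTERFACE

Orientations are given as a 3x3 rotation matrix whose columns are the frame's x, y, z axes.
In Python, from bench import r, cams gives the robot as it stands.
- The arm moves only by the tool move_arm, never from a script. Its argument "plan" is text: rows parted by semicolons, each of 6 numbers parted by spaces: the shift along the tool's x, y, z in m, then the turn, a rotation vector about the tool's x, y, z in rad. In form: dx dy dz wx wy wz; .... A call has 1 to 10 rows; each row is the pose to reach, as a shift and turn from the pose commanded when the call began, along the tool's axes at that moment; what a row does not reach only later rows make up. A row lasts 1/8 s, in which the tool goes at most 62.5 mm and 10.7 degrees, less where a joint would pass 70% of its speed; a pose out of reach is approached as far as the arm can. A call with a gripper value outside its range is refused whole. "claw" is the opening, from 0 (shut) to 1 (fully open), set as the call begins (left out, the last holds). The fingers move at their own pace and stop on an object; "squeeze" is the grip in N (left out, the last holds). Time passes only in rows, so rows that repeat a pose let the fingers close. It gives the time, the measured TCP pose, the force, the opening and the grip force at its end, in the units of the state.
- r.read_state(): the state, without advancing time (a new reading comes with each control period).
- cams.get_image(name): name is "scene" or "side" or "wrist"; returns (picture, depth): 400x640x3 uint8, red, green, blue; 400x640 float32, m along the optical axis (not along the pixel's ray), 0 where there is no reading.
- cams.get_calibration(name): a dict with "camera_matrix" (3x3 intrinsics, pixels), "pose" (4x4, takes a point from camera to world coordinates). Camera axes: x right, y down, z forward; pixel columns grow to the right and rows downward; lengths in m; the calibration is good to about 2 mm. The wrist camera is an equidistant fisheye: a pixel r from the principal point sees the ray r / f radians off the axis. A picture is of the moment at which its call begins: read the wrist's pose just before it. get_calibration takes no time and is no camera call; for the wrist camera it gives the pose at the moment of the call.
- r.job_done(): hands the job in; it is judged then, once.
The state is a dict: "time": time; "qpos": joint angles; "joint_vel": joint speeds; "joint_efforts": joint torques, N m; "tcp_pos": TCP position; "orientation": TCP orientation; "wrist_force": force on the tool from outside, world axes, zero at the start; "moment": the same for the moment, N m; "grip_width": finger opening in m; "finger_force": force on a finger pad.
Only numpy, scipy, OpenCV 4.12 (cv2) and the standard library are available. Lean on these libraries where they do the work, as an engineer would, in place of code of your own. Each camera call takes 0.05 s, during which the arm holds its last target. There are 200 camera calls.

## Working session

There is one attempt and no reset: what is moved stays moved. The work goes in short steps, Python scripts to look and compute and a tool call to move; the robot and the scene stay as the last step left them, time stands still between calls to the robot, and variables do not carry over. Pictures are saved under pics/ and viewed, at most 10 in all, crops included, and the job is handed in when it is done.

Besides the shell and the picture viewer there is one more tool, called after ">>>" as name(argument=value, ...) on one line, values as JSON. move_arm: Moves the arm, as the interface text tells. Its arguments: {"type":"object","properties":{"plan":{"type":"string"},"claw":{"type":"number"},"squeeze":{"type":"number"}},"required":["plan"]}

```bash
mkdir -p pics
cat > h.py <<'E'
import numpy as np, cv2
from bench import r, cams
def world(name,d,pts,k=2):
    c=cams.get_calibration(name);K=c["camera_matrix"];T=np.array(c["pose"]);out=[]
    for u,v in pts:
        w=d[max(v-k,0):v+k+1,max(u-k,0):u+k+1];z=np.median(w[w>0])
        p=np.array([(u-K[0][2])/K[0][0]*z,(v-K[1][2])/K[1][1]*z,z,1]);out.append((T@p)[:3])
    return np.array(out)
E
python3 - <<'E'
from h import *
for n in("scene","side"):
    p,d=cams.get_image(n);cv2.imwrite(f"pics/{n}0.png",p[:,:,::-1]);np.save(f"{n}0.npy",d)
    print(n,np.round(cams.get_calibration(n)["pose"],3).tolist())
E
```

```text
scene [[-0.679, 0.536, -0.501, 0.982], [0.734, 0.482, -0.479, 0.437], [-0.015, -0.693, -0.72, 0.693], [0.0, 0.0, 0.0, 1.0]]
side [[0.989, -0.11, 0.096, 0.419], [-0.145, -0.654, 0.743, -0.881], [-0.018, -0.749, -0.663, 0.857], [0.0, 0.0, 0.0, 1.0]]
```

View pics/scene0.png

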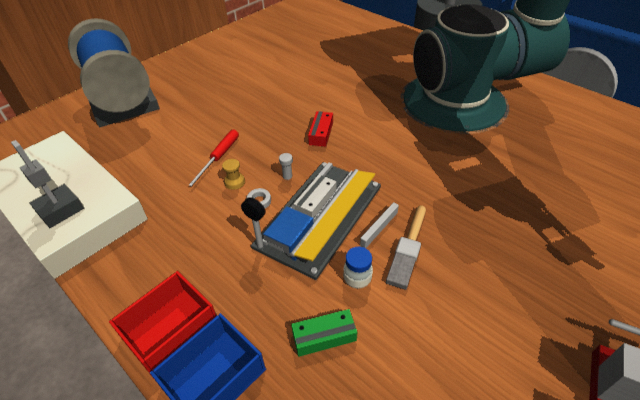

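View pics/side0.png

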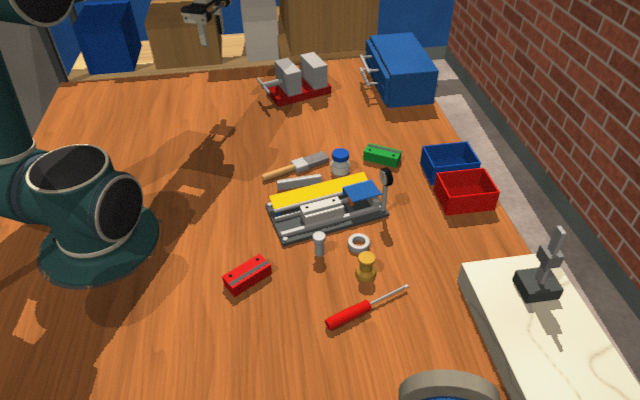

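The scene view shows three block-shaped things: red (320,128), green (323,332) and the bare aluminium one in the nest lane (318,193). Only the last fits; I'll confirm it in enlarged crops.

Run:
```python
import cv2
a=cv2.imread("pics/scene0.png")[155:285,240:400];cv2.imwrite("pics/sc1.png",cv2.resize(a,None,fx=4.5,fy=4.5,interpolation=cv2.INTER_CUBIC))
a=cv2.imread("pics/side0.png")[160:250,255:405];cv2.imwrite("pics/si1.png",cv2.resize(a,None,fx=5,fy=5,interpolation=cv2.INTER_CUBIC))
```

```text
(no output)
```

View pics/sc1.png

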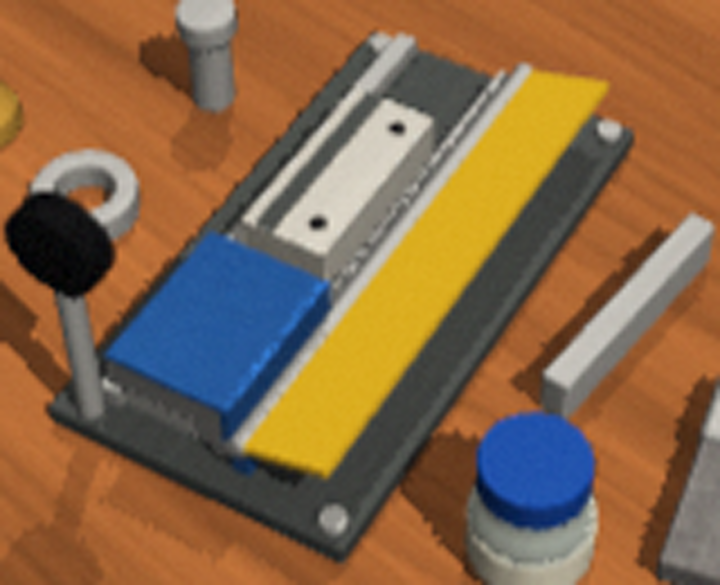

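View pics/si1.png

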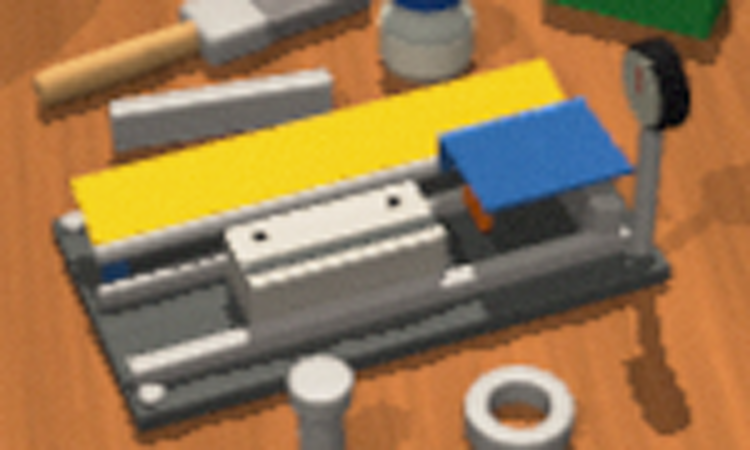

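The crops confirm it: the aluminium block stands in the lane, with its holes at scene crop (397,127) and (318,222), in front of the blue cover and beside the yellow bar. Next I'll fit the nest pose from corner pixels in both views.

```bash
cat > fit.py <<'E'
from h import *
from scipy.optimize import least_squares
c15,s15=np.cos(.2618),np.sin(.2618)
bo=lambda x:(x,40+45*c15,32+45*s15+2)
SC=[((342,545),(90,97,12)),((52,408),(90,-53,12)),((632,135),(-190,97,12)),((375,38),(-190,-53,12)),
((608,85),bo(-180)),((328,473),bo(80))]
SI=[((143,418),(-190,-53,12)),((667,265),(90,-53,12)),((58,222),(-190,97,12)),((72,180),bo(-180)),((545,62),bo(80))]
# block top corners: in block frame (dx,dy)
BS=[((435,118),(-50,22,44)),((385,97),(-50,-22,44))]
BI=[((250,290),(-50,-22,44)),((225,232),(-50,22,44)),((415,182),(50,22,44)),((445,232),(50,-22,44))]
def proj(n,P):
    c=cams.get_calibration(n);K=np.array(c["camera_matrix"]);T=np.linalg.inv(np.array(c["pose"]))
    q=K@(T[:3,:3]@P+T[:3,3]);return q[:2]/q[2]
def W(p,m):
    a=p[2];m=np.array(m)/1000
    return np.array([p[0]+np.cos(a)*m[0]-np.sin(a)*m[1],p[1]+np.sin(a)*m[0]+np.cos(a)*m[1],m[2]])
un={"scene":lambda u:np.array(u)/4.5+[240,155],"side":lambda u:np.array(u)/5+[255,160]}
def f(p):
    e=[]
    for n,L,B in(("scene",SC,BS),("side",SI,BI)):
        for u,m in L:e.append(proj(n,W(p,m))-un[n](u))
        for u,m in B:e.append(proj(n,W(p,(m[0]+p[3]*1000,m[1]+p[4]*1000,m[2])))-un[n](u))
    return np.array(e).ravel()
s=least_squares(f,[.5,.05,0,-.1,0],loss="soft_l1",x_scale=[.1,.1,.3,.1,.1])
print(s.x.round(4));print(f(s.x).reshape(-1,2).round(1).tolist())
np.save("fit.npy",s.x)
d=np.load("scene0.npy");
for q in((378,180),(312,267),(318,193),(358,270)): print(q,world("scene",d,[q],1)[0].round(3))
d=np.load("side0.npy");
for q in((319,255),(359,243),(367,258),(340,165),(300,181),(389,178)): print(q,world("side",d,[q],1)[0].round(3))
E
python3 fit.py
```

```text
[ 0.606   0.0051  0.2177 -0.0701 -0.0009]
[[-0.3, 1.8], [-1.7, -0.3], [0.4, -1.1], [-1.1, -1.8], [-0.7, -0.4], [-1.2, 0.1], [-1.2, -0.2], [-7.9, -2.5], [-1.4, -1.2], [0.6, -1.2], [-2.1, -1.9], [-0.8, -1.1], [-0.9, -1.9], [0.3, -1.4], [-0.7, -1.4], [-1.0, -1.5], [-0.1, -0.4]]
(378, 180) [0.385 0.041 0.002]
(312, 267) [0.661 0.098 0.013]
(318, 193) [ 0.536 -0.003  0.045]
(358, 270) [0.633 0.184 0.058]
(319, 255) [ 0.513 -0.134  0.004]
(359, 243) [ 0.613 -0.107 -0.001]
(367, 258) [ 0.608 -0.204  0.055]
(340, 165) [0.612 0.148 0.037]
(300, 181) [0.499 0.121 0.018]
(389, 178) [ 0.695 -0.032  0.127]
```

```bash
sed -i 's/BS=\[\(((435,118),(-50,22,44))\),.*/BS=[\1]/' fit.py; python3 fit.py|head -1
cat > go.py <<'E'
import sys
from h import *
from scipy.spatial.transform import Rotation as R
p=np.load("fit.npy");a=p[2];N=R.from_euler("z",a).as_matrix();o=np.array([p[0],p[1],0])
s=r.read_state();t=np.array(s["tcp_pos"]);O=np.array(s["orientation"]).reshape(3,3)
print("t",round(s["time"],2),"nest tcp mm",((N.T@(t-o))*1000).round(1),"F",(N.T@np.array(s["wrist_force"])).round(2),"M",np.round(s["moment"],2),"w",round(s["grip_width"],4))
print("tool in nest",(N.T@O).round(3).tolist())
if len(sys.argv)>3:
    g=o+N@(np.array(list(map(float,sys.argv[1:4])))/1000)
    best=min([N@np.diag(k) for k in([1,-1,-1.],[-1,1,-1.])],key=lambda G:(R.from_matrix(O.T@G)).magnitude())
    print("shift",(O.T@(g-t)).round(4),"rot",R.from_matrix(O.T@best).as_rotvec().round(4))
E
python3 go.py -146 35.5 150
```

```text
[ 0.606   0.0052  0.2189 -0.0706 -0.0033]
t 0.1 nest tcp mm [-175.4  656.9  218. ] F [-0.39 -0.47  0.  ] M [ 0.01  0.01 -0.02] w 0.0927
tool in nest [[-0.786, 0.618, -0.001], [0.618, 0.786, -0.001], [0.0, -0.001, -1.0]]
shift [-0.4073 -0.4701  0.0685] rot [-1.000e-03 -4.000e-04 -6.666e-01]
```

>>> move_arm(plan="-0.041 -0.047 0 0 0 -0.07; -0.081 -0.094 0 0 0 -0.14; -0.122 -0.141 0 0 0 -0.21; -0.163 -0.188 0 0 0 -0.28; -0.204 -0.235 0 0 0 -0.35; -0.244 -0.282 0 0 0 -0.42; -0.285 -0.329 0 0 0 -0.49; -0.326 -0.376 0 0 0 -0.56; -0.367 -0.423 0 0 0 -0.62; -0.407 -0.47 0.03 0 0 -0.667", claw=0.575)

```text
time: 1.35
tcp_pos: [0.455, 0.0117, 0.1926]
orientation: [[-0.976, -0.219, 0.003], [-0.219, 0.976, -0.0], [-0.003, -0.001, -1.0]]
wrist_force: [0.0, 1.4, 0.3]
grip_width: 0.0538
finger_force: 0.0
```

```bash
python3 go.py -146 35.5 70
```

```text
t 1.35 nest tcp mm [-146.    39.1  192.6] F [0.31 1.37 0.27] M [0.08 0.01 0.  ] w 0.0538
tool in nest [[-1.0, -0.002, 0.003], [-0.002, 1.0, -0.001], [-0.003, -0.001, -1.0]]
shift [ 0.0004 -0.0035  0.1226] rot [-0.0009  0.0033  0.0016]
```

>>> move_arm(plan="0 0 0.03 0 0 0; 0 0 0.06 0 0 0; 0 0 0.09 0 0 0; 0 0 0.118 0 0 0; 0 0 0.118 0 0 0")

```text
time: 1.98
tcp_pos: [0.453, 0.0139, 0.0715]
orientation: [[-0.976, -0.217, -0.004], [-0.217, 0.976, 0.0], [0.003, 0.001, -1.0]]
wrist_force: [-0.3, -0.0, 0.9]
grip_width: 0.0536
finger_force: 0.0
```

```bash
python3 go.py -146 35.5 32
python3 - <<'E'
from h import *
o=[]
for n in("scene","side"):
    p,d=cams.get_image(n);np.save(f"{n}1.npy",d);p=p[:,:,::-1]
    a=p[130:280,250:410] if n=="scene" else p[130:255,240:400]
    o.append(cv2.resize(a,(480,int(a.shape[0]*3)),interpolation=cv2.INTER_CUBIC))
    cv2.imwrite(f"pics/{n}1.png",p)
cv2.imwrite("pics/c2a.png",cv2.resize(cv2.imread("pics/side1.png")[120:245,240:400],None,fx=4.6,fy=4.6,interpolation=cv2.INTER_CUBIC))
p,d=cams.get_image("wrist");cv2.imwrite("pics/w1.png",p[:,:,::-1])
E
```

```text
t 1.98 nest tcp mm [-147.4   41.7   71.5] F [-0.34  0.03  0.86] M [ 0.06 -0.03 -0.02] w 0.0536
tool in nest [[-1.0, -0.0, -0.003], [-0.0, 1.0, 0.001], [0.003, 0.001, -1.0]]
shift [-0.0016 -0.0063  0.0395] rot [ 0.0009 -0.0035  0.0004]
```

View pics/c2a.png

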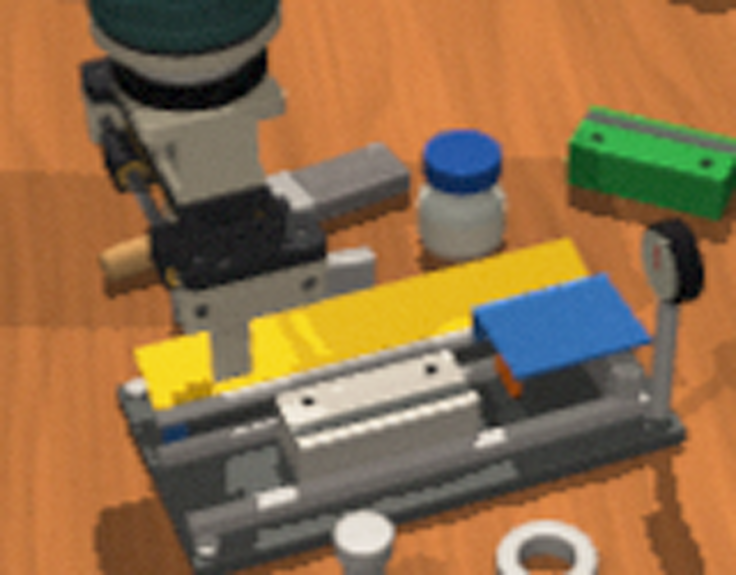

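View pics/w1.png

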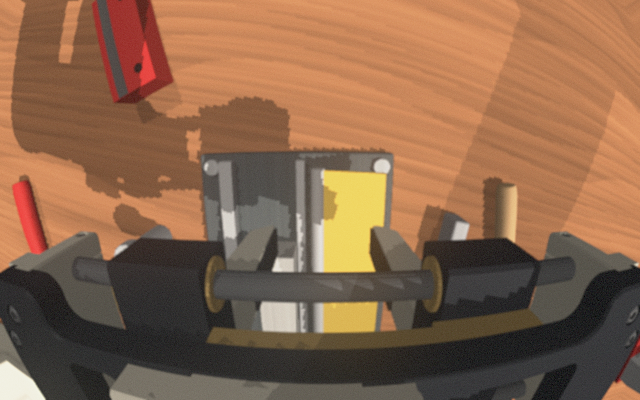

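The side crop shows the near finger (230,350) above the lane behind the block. In the wrist view the right finger (395,250) is over the yellow bar and the base's rear corners are at (203,155) and (393,155). I'll check the fit with those corners and with the depth clouds.

Run:
```python
from h import *
p=np.load("fit.npy");a=p[2];N=np.array([[np.cos(a),-np.sin(a),0],[np.sin(a),np.cos(a),0],[0,0,1]]);o=np.array([p[0],p[1],0])
c=cams.get_calibration("wrist");K=np.array(c["camera_matrix"]);T=np.array(c["pose"])
for u,z in(((203,154),12),((393,154),12),((323,170),42)):
    v=np.array([u[0]-K[0,2],u[1]-K[1,2]]);rr=np.hypot(*v);th=rr/K[0,0];q=T[:3,:3]@np.r_[v/rr*np.sin(th),np.cos(th)]
    P=T[:3,3]+q*(z/1000-T[2,3])/q[2];print(u,(N.T@(P-o)*1000).round(1))
for n in("scene","side"):
    d=np.load(n+"0.npy");C=cams.get_calibration(n);K=np.array(C["camera_matrix"]);T=np.array(C["pose"])
    v,u=np.nonzero(d>0);z=d[v,u];P=np.c_[(u-K[0,2])/K[0,0]*z,(v-K[1,2])/K[1,1]*z,z]@T[:3,:3].T+T[:3,3]
    q=(P-o)@N*1000
    pr=lambda m,t:print(n,t,m.sum(),np.percentile(q[m],[1,50,99],axis=0).round(1).tolist() if m.sum()>5 else "")
    pr((abs(q[:,1])<24)&(q[:,0]<-8)&(q[:,0]>-190)&(q[:,2]>38)&(q[:,2]<50),"block")
    pr((q[:,1]>40)&(q[:,1]<95)&(q[:,0]<100)&(q[:,0]>-200)&(q[:,2]>28)&(q[:,2]<50),"bar")
    pr((q[:,1]>-70)&(q[:,1]<115)&(q[:,0]<110)&(q[:,0]>-210)&(q[:,2]>8)&(q[:,2]<15),"base")
```

```text
(203, 154) [-189.7  -52.3   12. ]
(393, 154) [-188.6   94.    12. ]
(323, 170) [-180.7   41.3   42. ]
scene block 828 [[-120.5, -21.4, 38.7], [-66.1, 2.0, 45.2], [-20.9, 22.6, 48.1]]
scene bar 2090 [[-178.1, 40.3, 35.0], [-32.8, 62.6, 41.6], [78.6, 84.0, 48.4]]
scene base 2343 [[-187.9, -52.3, 8.6], [-17.2, 73.6, 13.0], [89.0, 96.6, 14.9]]
side block 536 [[-122.0, -23.9, 38.8], [-74.5, -3.5, 44.1], [-23.2, 20.2, 47.8]]
side bar 1253 [[-180.1, 41.1, 33.6], [-68.5, 63.1, 41.0], [74.8, 83.1, 48.1]]
side base 1544 [[-191.2, -57.0, 8.4], [-93.8, -29.4, 12.0], [83.3, 77.6, 14.9]]
```

>>> move_arm(plan="0 -0.005 0.01 0 0 0; 0 -0.005 0.02 0 0 0; 0 -0.005 0.026 0 0 0; 0 -0.005 0.029 0 0 0; 0 -0.005 0.032 0 0 0; 0 -0.005 0.035 0 0 0; 0 -0.005 0.035 0 0 0")

```text
time: 3.0
tcp_pos: [0.4555, 0.0092, 0.0385]
orientation: [[-0.976, -0.217, 0.0], [-0.217, 0.976, 0.0], [-0.001, 0.0, -1.0]]
wrist_force: [-0.7, 2.7, 4.0]
grip_width: 0.0533
finger_force: 1.8
```

```bash
cat > ang.py <<'E'
from h import *
p=np.load("fit.npy");a=p[2];N=np.array([[np.cos(a),-np.sin(a),0],[np.sin(a),np.cos(a),0],[0,0,1]]);o=np.array([p[0],p[1],0])
for n in("scene","side"):
    im,d=cams.get_image(n);C=cams.get_calibration(n);K=np.array(C["camera_matrix"]);T=np.array(C["pose"])
    cv2.imwrite(f"pics/last_{n}.png",im[:,:,::-1])
    v,u=np.nonzero(d>0);z=d[v,u];q=((np.c_[(u-K[0,2])/K[0,0]*z,(v-K[1,2])/K[1,1]*z,z]@T[:3,:3].T+T[:3,3])-o)@N*1000
    c=im[v,u].astype(int)
    m=(c[:,2]>c[:,0]+50)&(q[:,0]>10)&(q[:,0]<75)&(q[:,1]>-24)&(q[:,1]<32)&(q[:,2]>40)&(q[:,2]<100)
    k=np.polyfit(q[m,1],q[m,2],1);print(n,"flap rad",round(-np.arctan(k[0]),3),m.sum())
    m=(abs(q[:,1])<18)&(q[:,0]<-8)&(q[:,0]>-190)&(q[:,2]>41)&(q[:,2]<47)&(c.max(1)-c.min(1)<45)
    print("block x range",np.percentile(q[m,0],[2,98]).round(1) if m.sum()>9 else None,m.sum())
E
python3 ang.py; python3 go.py -146 35.5 30
```

```text
scene flap rad 0.113 782
block x range [-137.4  -21.4] 583
side flap rad 0.105 344
block x range [-121.3  -24. ] 375
t 3.1 nest tcp mm [-146.1   36.5   38.6] F [0.12 1.45 3.75] M [ 0.64  0.07 -0.01] w 0.0535
tool in nest [[-1.0, -0.0, 0.0], [-0.0, 1.0, 0.0], [-0.0, 0.0, -1.0]]
shift [-0.0001 -0.001   0.0086] rot [0.0001 0.0005 0.0004]
```

>>> move_arm(plan="0 0 0.003 0 0 0; 0 0 0.006 0 0 0; 0 0 0.008 0 0 0; 0 0 0.009 0 0 0; 0 0 0.009 0 0 0")

```text
time: 3.72
tcp_pos: [0.4555, 0.0091, 0.0293]
orientation: [[-0.976, -0.217, 0.0], [-0.217, 0.976, 0.0], [-0.001, 0.0, -1.0]]
wrist_force: [0.6, 3.7, 4.7]
grip_width: 0.0536
finger_force: 2.9
```

```bash
python3 ang.py; python3 go.py -146 35.5 30
```

```text
scene flap rad 0.42 726
block x range [-138.1  -22.1] 561
side flap rad 0.42 169
block x range [-148.5  -24.4] 394
t 3.83 nest tcp mm [-146.1   36.5   29.3] F [2.15 4.08 5.73] M [ 0.82 -0.1  -0.  ] w 0.0533
tool in nest [[-1.0, -0.0, 0.001], [-0.0, 1.0, 0.0], [-0.001, 0.0, -1.0]]
shift [-0.0001 -0.001  -0.0007] rot [0.     0.0005 0.0003]
```

>>> move_arm(plan="-0.004 0 0 0 0 0; -0.008 0 0 0 0 0; -0.012 0 0 0 0 0; -0.015 0 0 0 0 0; -0.018 0 0 0 0 0; -0.021 0 0 0 0 0; -0.024 0 0 0 0 0; -0.028 0 0 0 0 0; -0.032 0 0 0 0 0; -0.036 0 0 0 0 0")

```text
time: 5.08
tcp_pos: [0.4896, 0.0164, 0.0289]
orientation: [[-0.976, -0.217, -0.003], [-0.217, 0.976, -0.001], [0.003, -0.0, -1.0]]
wrist_force: [-9.6, -1.8, 8.9]
grip_width: 0.0536
finger_force: 5.2
```

```bash
python3 ang.py; python3 go.py -50 36.5 29.3; python3 -c "
import cv2
a=cv2.imread('pics/last_scene.png')[130:280,240:400];b=cv2.imread('pics/last_side.png')[120:270,240:400]
cv2.imwrite('pics/p3.png',cv2.resize(cv2.hconcat([a,b]),None,fx=2.5,fy=2.5,interpolation=2))"
```

```text
scene flap rad 0.447 711
block x range [-104.9  -21.1] 479
side flap rad 0.433 162
block x range [-114.7  -10.3] 360
t 5.17 nest tcp mm [-110.8   36.3   28.9] F [-4.07 -0.02  5.34] M [0.11 0.83 0.03] w 0.0539
tool in nest [[-1.0, -0.0, -0.002], [-0.0, 1.0, -0.0], [0.002, -0.0, -1.0]]
shift [-0.0608  0.0002 -0.0005] rot [-0.0003 -0.002   0.0004]
```

View pics/p3.png

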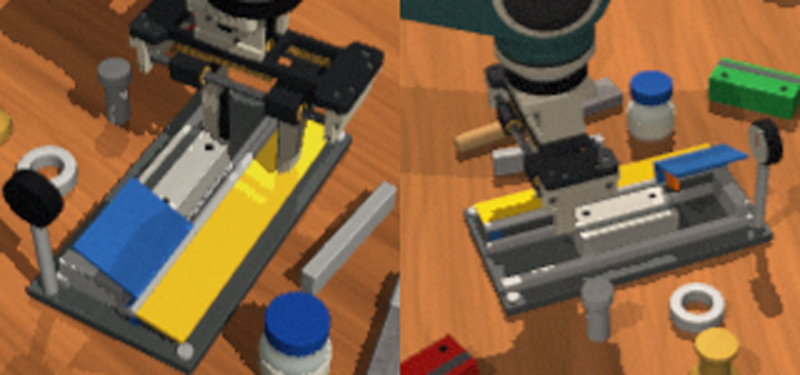

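The view shows the flap open, the pusher at the block's rear face (210,130) and the other finger on the bar (285,160). I'll keep pushing.

>>> move_arm(plan="-0.004 0 0 0 0 0; -0.008 0 0 0 0 0; -0.012 0 0 0 0 0; -0.016 0 0 0 0 0; -0.02 0 0 0 0 0; -0.024 0 0 0 0 0; -0.028 0 0 0 0 0; -0.032 0 0 0 0 0; -0.036 0 0 0 0 0; -0.04 0 0 0 0 0")

```text
time: 6.42
tcp_pos: [0.5286, 0.0251, 0.0289]
orientation: [[-0.976, -0.217, -0.003], [-0.217, 0.976, -0.001], [0.003, -0.0, -1.0]]
wrist_force: [-9.8, -1.4, 9.4]
grip_width: 0.0531
finger_force: 5.1
```

```bash
python3 ang.py; python3 go.py -50 36.5 29.3
```

```text
scene flap rad 0.444 706
block x range [-65.3 -20.1] 242
side flap rad 0.45 160
block x range [-78.4  -9.1] 206
t 6.53 nest tcp mm [-70.8  36.3  28.8] F [-4.39  1.06  6.35] M [0.18 0.76 0.05] w 0.0534
tool in nest [[-1.0, -0.0, -0.002], [-0.0, 1.0, -0.0], [0.002, -0.0, -1.0]]
shift [-0.0208  0.0002 -0.0005] rot [-0.0003 -0.002   0.0004]
```

>>> move_arm(plan="-0.003 0 0 0 0 0; -0.006 0 0 0 0 0; -0.009 0 0 0 0 0; -0.012 0 0 0 0 0; -0.014 0 0 0 0 0; -0.016 0 0 0 0 0; -0.017 0 0 0 0 0; -0.018 0 0 0 0 0; -0.019 0 0 0 0 0")

```text
time: 7.65
tcp_pos: [0.5471, 0.0292, 0.0289]
orientation: [[-0.976, -0.217, -0.003], [-0.217, 0.976, -0.001], [0.003, -0.0, -1.0]]
wrist_force: [-8.4, -1.0, 8.5]
grip_width: 0.0533
finger_force: 4.9
```

```bash
python3 go.py -50 36.5 29.3
```

```text
t 7.65 nest tcp mm [-52.3  36.3  28.9] F [-8.45  0.86  8.54] M [-0.12  1.55 -0.06] w 0.0533
tool in nest [[-1.0, -0.0, -0.003], [-0.0, 1.0, -0.0], [0.003, -0.0, -1.0]]
shift [-0.0023  0.0002 -0.0005] rot [-0.0004 -0.0027  0.0003]
```

Not at the stop yet, since the force is unchanged. I'll creep until it rises.

>>> move_arm(plan="-0.001 0 0 0 0 0; -0.002 0 0 0 0 0; -0.003 0 0 0 0 0")

```text
time: 8.02
tcp_pos: [0.5477, 0.0294, 0.0288]
orientation: [[-0.976, -0.217, -0.009], [-0.217, 0.976, -0.002], [0.009, -0.0, -1.0]]
wrist_force: [-38.7, -6.5, 28.1]
grip_width: 0.0533
finger_force: 20.6
```

The force jumped to 38.7 N with almost no travel, so the block is home. I'll ease back while still holding the flap, then check.

>>> move_arm(plan="0.001 0 0 0 0 0; 0.002 0 0 0 0 0; 0.004 0 0 0 0 0; 0.006 0 0 0 0 0; 0.008 0 0 0 0 0; 0.008 0 0 0 0 0")

```text
time: 8.78
tcp_pos: [0.5438, 0.0285, 0.0297]
orientation: [[-0.976, -0.217, 0.002], [-0.217, 0.976, -0.0], [-0.002, -0.001, -1.0]]
wrist_force: [2.5, 2.1, 5.7]
grip_width: 0.0541
finger_force: 2.9
```

```bash
python3 ang.py; python3 go.py -60 36.5 29.3;  python3 -c "
import cv2
a=cv2.imread('pics/last_scene.png')[130:280,240:400];b=cv2.imread('pics/last_side.png')[120:270,240:400]
cv2.imwrite('pics/p4.png',cv2.resize(cv2.hconcat([a,b]),None,fx=2.5,fy=2.5,interpolation=2))"
```

```text
scene flap rad 0.418 724
block x range [-59.6 -18.3] 157
side flap rad 0.416 166
block x range [-64.9  -8.9] 150
t 8.88 nest tcp mm [-55.7  36.3  29.6] F [2.83 0.5  5.28] M [ 0.49 -0.47 -0.07] w 0.0534
tool in nest [[-1.0, -0.0, 0.002], [-0.0, 1.0, -0.0], [-0.002, -0.0, -1.0]]
shift [0.0043 0.0002 0.0003] rot [-0.0005  0.0015  0.0002]
```

View pics/p4.png

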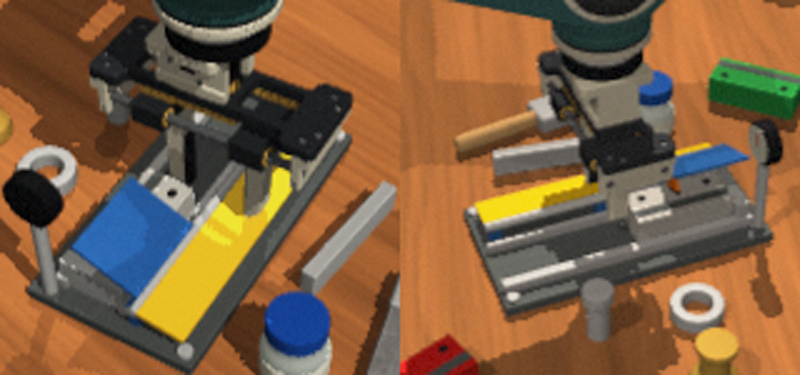

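The block's front is under the open flap in both views, and the pusher is just clear of its rear (180,165). Now I'll let the flap down gently.

>>> move_arm(plan="0.004 0 -0.002 0 0 0; 0.004 0 -0.004 0 0 0; 0.004 0 -0.006 0 0 0; 0.004 0 -0.009 0 0 0; 0.004 0 -0.014 0 0 0; 0.004 0 -0.03 0 0 0; 0.004 0 -0.06 0 0 0; 0.004 0 -0.1 0 0 0; 0.03 0 -0.15 0 0 0; 0.07 0 -0.19 0 0 0")

```text
time: 10.12
tcp_pos: [0.4743, 0.0133, 0.2222]
orientation: [[-0.976, -0.218, 0.001], [-0.218, 0.976, -0.0], [-0.001, -0.0, -1.0]]
wrist_force: [0.8, -0.0, 0.2]
grip_width: 0.0537
finger_force: 0.0
```

>>> move_arm(plan="0.05 0 -0.02 0 0 0; 0.1 0 -0.04 0 0 0; 0.1 0 -0.04 0 0 0; 0.1 0 -0.04 0 0 0")

```text
time: 10.62
tcp_pos: [0.3773, -0.0084, 0.2598]
orientation: [[-0.976, -0.217, 0.001], [-0.217, 0.976, -0.0], [-0.001, -0.0, -1.0]]
wrist_force: [0.7, 0.4, 0.1]
grip_width: 0.0535
finger_force: 0.0
```

```bash
python3 ang.py; python3 go.py;  python3 -c "
import cv2
a=cv2.imread('pics/last_scene.png')[130:280,240:400];b=cv2.imread('pics/last_side.png')[120:270,240:400]
cv2.imwrite('pics/p5.png',cv2.resize(cv2.hconcat([a,b]),None,fx=2.5,fy=2.5,interpolation=2))"
```

```text
scene flap rad 0.244 768
block x range [-42.8 -15.5] 168
side flap rad 0.238 273
block x range [-43.6  -9.2] 138
t 10.72 nest tcp mm [-225.9   36.5  258.9] F [0.29 0.52 0.29] M [ 0.06 -0.02 -0.01] w 0.0535
tool in nest [[-1.0, -0.001, -0.001], [-0.001, 1.0, 0.0], [0.001, 0.0, -1.0]]
```

View pics/p5.png

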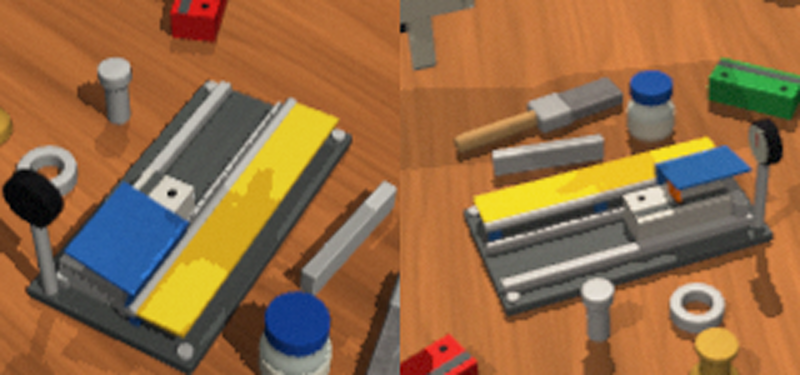

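The block's rear is at about -43 mm (home is -42) and the flap rests on it at 0.24 rad. The bystanders are undisturbed and the arm is clear, so I'm handing in.

```bash
python3 -c "
from bench import r
print(r.job_done())"
```

```text
the job is handed in; nothing more can be done
None
```

The job is handed in; no verdict was shown. By my last measurement the block is home against the end stop (rear face about 1 mm off nominal), the flap rests on it at about 0.24 rad, the bystanders look unmoved, and the arm is clear.

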